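Build up the soldering hearth for a brass collar

ROBOT

A 7-joint arm with a two-finger parallel gripper is mounted at the origin on the work surface. World frame = base frame: x ahead of the robot, y to its left, z up, the work surface at z = 0. Lengths are in mm, angles in rad, forces in N, time in s.
With the tool pointing down it reaches from about 400 to 850 mm from the base axis. Payload 6.9 kg.
Tool frame: the origin (TCP) lies midway between the tips of the shut fingers; the grasp point (between the pads) lies 19 mm behind it; z points along the fingers, y is the line along which they close (so a half turn about z gives the same grasp; the last joint's range is limited). The gripper opens to 85 mm and grips with 20 to 120 N. Pads are 22 mm wide; open, the fingers measure 114 mm over their backs; the gripper's body (76 mm by 85 mm) begins 54 mm behind the grasp point. The pads swing forward as they close: fully open they stand 13 mm farther back than shut.
Start: joints at [-1.208, 0.507, -0.238, 1.5, 0.126, 1.149, -0.155], TCP at [159.366, 604.329, 231.275] pointing down, gripper open.
Joint ranges: [-3.08, 3.08], [-0.24, 2.05], [-1.43, 1.35], [0, 2.5], [-1.52, 4.66], [0.17, 1.96], [-2.89, 2.89]. Speed limits (rad/s): [2.39, 2.39, 3.14, 3.14, 3.14, 3.14, 3.14].

INTERFACE

Orientations are given as a unit quaternion [w, x, y, z].
In Python, from workcell import bot gives the robot as it stands. The module is installed in compiled form; this text tells all that it offers.
- The arm moves only by the tool hand_motion, called after ">>>" as a command line: name --argument value ..., lists and objects as JSON in quotes. Schema: {"type":"object","properties":{"ticks":{"type":"object","properties":{"increments":{"type":"array","items":{"type":"array","items":{"type":"number"},"minItems":5,"maxItems":5},"minItems":1,"maxItems":12}},"additionalProperties":false,"required":["increments"]},"only":{"type":"string"},"quiet":{"type":"boolean"},"lines":{"type":"string"}},"required":["ticks"],"additionalProperties":false}. ticks is an object whose key "increments" holds a list of rows, 1 to 12 of them, each of 5 numbers: dx, dy, dz in shares of the most that a row can go, 1 being 62.5 mm, then a turn about the tool's z in a scale on which 1.0 is 360 degrees, then the finger opening in mm; each row shifts and turns the commanded pose from where the row before left it, along the tool's axes as they then stand; what a row does not reach is not made up. A row lasts 1/8 s, in which the tool goes at most 62.5 mm and 0.188 rad, less where a joint would pass 70% of its speed; a pose out of reach is approached as far as the arm can. The fingers move at their own pace and stop on an object; the grip force is fixed at half the most. Time passes only in rows, so rows that do not move let the fingers close. The tool returns the time, the measured TCP pose, the force, the opening and the grip force at its end. only (a regular expression) keeps the lines of the reply that match it, lines (a string "A,B") keeps lines A to B, and quiet returns only ok. Input that does not fit is refused with a message, and nothing moves.
- bot.sense(): the state, without advancing time (a new reading comes with each control period).
- bot.read_camera(name): name is "side" or "top"; returns the picture (480x640x3 uint8, red, green, blue); there is no depth.
- bot.camera_params(name): a dict with "fovy" (degrees; the focal length in pixels is half the picture's height over the tangent of half this angle, whatever the lens; pixels are square), "cx", "cy" (the principal point, pixels), "position" and "orientation" of the camera in the world. Camera axes: x right, y up, looking along -z (the intrinsics and any distortion apply to the point x, -y, -z); pixel columns grow to the right and rows downward; lengths in mm; the calibration is good to about 2 mm. A picture is of the moment at which its call begins. camera_params takes no time and is no camera call.
- bot.job_done(): hands the job in; it is judged then, once.
The state is a dict: "clock": time; "q": joint angles; "qd": joint speeds; "tau": joint torques, N m; "tcp_pos": TCP position; "tcp_rot": TCP orientation; "ft_force": force on the tool from outside, world axes, zero at the start; "torque": the same for the moment, N m; "gripper_width": finger opening in mm; "finger_force": force on a finger pad.
Only numpy, scipy, OpenCV 4.12 (cv2) and the standard library are available. Lean on these libraries where they do the work, as an engineer would, in place of code of your own. Each camera call takes 0.05 s, during which the arm holds its last target. There are 200 camera calls.

TASK

Set up the hearth to solder the brass collar: lay the charcoal block flat in the middle of the soldering board, long side running left to right, and stand the collar on its centre. Stand the firebricks on edge as shields, just inside the board's edges and square to it: the long one centred along the back edge, the short one centred along the side edge away from the torch; leave the flux jar and the bottle alone.

Things in the scene. Friction and masses are not known exactly. Their poses are not given: they have to be found in the camera images.
- hearth: Hearth, fixed, in the left or right half of the bench: dark steel pan 250 (x) x 270 (y) mm, rim 14 mm high, holding a pale soldering board 200 (x) x 220 (y) mm, its top 20 mm above the bench. Origin: under the board's centre at bench height. x points to its back edge (farther from the robot), y to its left seen from the robot; turned up to 0.25 rad.
- torch: Hand torch (black handle, brass neck, red knob) in a low steel cradle, fixed: 210 mm long (x) by 64 mm, up to 110 mm high. It stands beside the hearth pan on its left (+y of the hearth) or right (-y), about 185 mm from the hearth's centre line; the flux jar is on the other side. Origin: centre of its foot at bench height.
- long_brick: Long firebrick, off-white, standing on its long edge from the start: 30 mm thick (x), 140 mm long (y), 70 mm high, about 260 g. Origin: centre of its underside, z up. Take it across the 30 mm. In place, its centre is about 80 mm behind the board's centre (+x of the hearth) and its length lies along the hearth's y.
- short_brick: Short firebrick, off-white, standing on its long edge from the start: 30 mm thick (x), 90 mm long (y), 70 mm high, about 170 g. Origin: centre of its underside, z up. In place, its centre is about 90 mm left or right of the board's centre, on the side away from the torch, and its length lies along the hearth's x.
- charcoal: Charcoal soldering block, black, bound round its sides with thin wire, lying flat: 60 mm (its x) by 90 mm (its y), 30 mm high; about 75 g. Origin: centre of its underside, z up. In its place its centre is over the board's centre and its 90 mm length lies along the hearth's y.
- collar: Brass collar, a short open tube standing upright: 41 mm outside diameter with a 43 mm bead round its foot (lowest 5 mm), 35 to 37 mm inside, 26 mm high; about 75 g. Origin: centre of its lower end, z up along the tube.
- flux_jar: Bystander: squat white flux jar with a steel lid, 52 mm across, 56 mm high, loose, standing beside the hearth pan on the side away from the torch. Origin: centre of its underside.
- spirit_bottle: Bystander: white rectangular spirit bottle, 60 by 85 mm, 138 mm high, loose, standing beyond the work at the middle of the bench. Origin: centre of its underside.
- sheet: Grey laying-out sheet, fixed, 270 (x) x 330 (y) mm, 3 mm thick, in the half of the bench without the hearth. Bricks, charcoal and collar start on it in any order, in two rows of two about 130 mm (x) by 160 mm (y) apart, bricks and charcoal turned up to 0.25 rad from the sheet. Origin: centre of its underside.
Mind the look-alikes: they are no part of the job. Leave any blue or brown look-alike of the short_brick alone. What is meant by the charcoal is not purple, and is the smaller of those in its own colour.

How it is judged:
By the outcome, as a careful person would: the job done as asked, in the order asked, and still so for the second after the job is handed in, with the robot touching nothing.
It also fails if it takes over 120 s, if anything falls off the work surface, if the arm or the gripper's body presses on something with over 40 N, if the wrist force passes 120 N, or if a joint passes its speed limit or range.

## Working session

There is one attempt and no reset: what is moved stays moved. The work goes in short steps, Python scripts to look and compute and a tool call to move; the robot and the scene stay as the last step left them, time stands still between calls to the robot, and variables do not carry over. Pictures are saved under pics/ and viewed, at most 14 in all, crops included, and the job is handed in when it is done.

```bash
mkdir -p pics; python3 - <<'E'
from workcell import bot
import cv2
for n in("top","side"):
    im=bot.read_camera(n); cv2.imwrite(f"pics/{n}0.png",im[:,:,::-1]); print(n,bot.camera_params(n))
print(bot.sense())
E
```

```text
top {'fovy': 47.00847020386326, 'cx': 312.98218259686234, 'cy': 258.5187661780274, 'position': array([ 375.75606858,  -52.7572082 , 1527.61210342]), 'orientation': array([ 0.71066703,  0.03327843, -0.03116484, -0.70204962])}
side {'fovy': 43.33410874567896, 'cx': 312.42422192795624, 'cy': 231.6005829313621, 'position': array([   61.05734632, -1087.54206017,   703.1849731 ]), 'orientation': array([ 0.84733083,  0.48711375, -0.0973971 , -0.18778834])}
{'clock': 0.1, 'q': array([-1.20748012,  0.50828528, -0.23750454,  1.50106022,  0.12569306,
        1.14888518, -0.15481034]), 'qd': array([ 0.00071154, -0.00077633, -0.00159096, -0.0033576 ,  0.00219318,
        0.00031302, -0.00143961]), 'tau': array([-6.54750576e-03, -6.21825600e+01, -2.19522066e+00, -2.50205237e+01,
        1.25705934e-02,  7.75261607e-03, -8.98075683e-06]), 'tcp_pos': array([159.3212424 , 603.876549  , 230.48665037]), 'tcp_rot': array([-8.97454594e-05,  1.28562195e-01,  9.91701104e-01, -8.21057560e-04]), 'ft_force': array([-0.00303124, -0.33600203,  0.09138629]), 'torque': array([ 0.01577032,  0.00406185, -0.03197976]), 'finger_force': 0.0, 'gripper_width': 85.29721647764369}
```

View pics/top0.png

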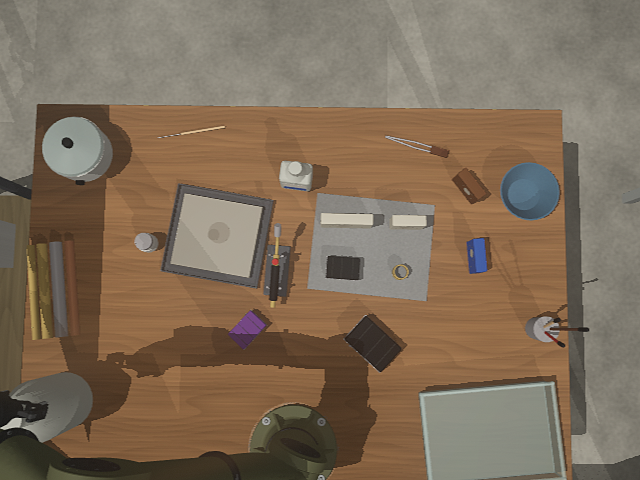

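View pics/side0.png

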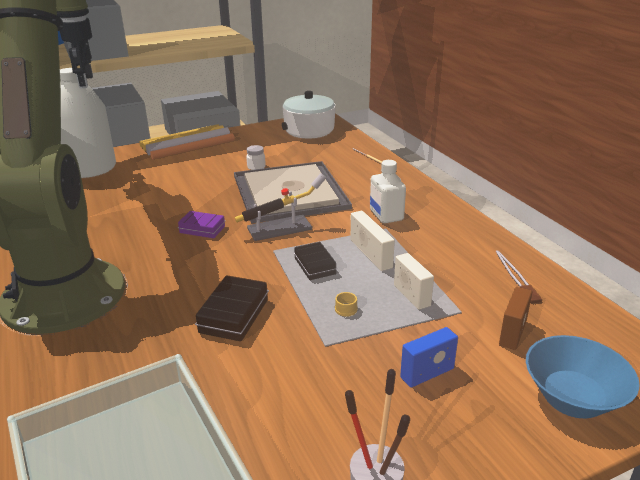

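Top view: board (218,236), torch (277,270) to its right so the short brick goes on the left, jar (146,242), bottle (296,175).

Candidates:
- **Bricks:** long brick off-white (347,219), short brick off-white (410,221). Brown look-alike (470,186) and blue look-alike (479,255) are excluded.
- **Charcoal:** small black block (345,267). Large black block (374,342) and purple block (248,328) are excluded.
- **Collar:** brass ring (402,271).

```bash
cat > h.py <<'E'
import numpy as np, cv2
from workcell import bot
from scipy.spatial.transform import Rotation as R
def ray(n,px):
    p=bot.camera_params(n); w,x,y,z=p["orientation"]; f=240/np.tan(np.radians(p["fovy"]/2))
    px=np.atleast_2d(np.asarray(px,float))
    d=np.c_[(px[:,0]-p["cx"])/f,-(px[:,1]-p["cy"])/f,-np.ones(len(px))]
    return np.array(p["position"]),R.from_quat([x,y,z,w]).apply(d)
def plane(n,px,z):
    o,d=ray(n,px); return o+d*((z-o[2])/d[:,2])[:,None]
def proj(n,P):
    p=bot.camera_params(n); w,x,y,z=p["orientation"]; f=240/np.tan(np.radians(p["fovy"]/2))
    c=R.from_quat([x,y,z,w]).inv().apply(np.atleast_2d(P)-p["position"])
    return np.c_[p["cx"]+f*c[:,0]/-c[:,2],p["cy"]-f*c[:,1]/-c[:,2]]
def blob(m,box):  # largest contour in box x0,y0,x1,y1
    k=np.zeros(m.shape,np.uint8);x0,y0,x1,y1=box;k[y0:y1,x0:x1]=m[y0:y1,x0:x1]
    return max(cv2.findContours(k,cv2.RETR_EXTERNAL,cv2.CHAIN_APPROX_NONE)[0],key=cv2.contourArea)[:,0,:]
def rect(n,c,z):
    P=plane(n,c,z)[:,:2].astype(np.float32); (cx,cy),(a,b),t=cv2.minAreaRect(P)
    t=np.radians(t)+(np.pi/2 if b>a else 0)   # direction of the longer side
    t=(t+np.pi/2)%np.pi-np.pi/2
    return np.round([cx,cy,max(a,b),min(a,b)],1),round(t,3)
E
python3 - <<'E'
from h import *
im=cv2.imread("pics/top0.png"); hsv=cv2.cvtColor(im,cv2.COLOR_BGR2HSV);H,S,V=cv2.split(hsv)
for p in [(347,219),(347,226),(410,221),(345,267),(402,271),(200,230),(218,235),(330,240),(395,271),(170,240),(248,255)]: print(p,hsv[p[1],p[0]])
cv2.imwrite("pics/c0.png",cv2.resize(im[170:310,140:440],None,fx=2.6,fy=2.6,interpolation=cv2.INTER_CUBIC))
bright=((V>190)&(S<60)).astype(np.uint8)
print("long",rect("top",blob(bright,(312,205,383,235)),73)); print("short",rect("top",blob(bright,(384,205,436,235)),73))
print("char",rect("top",blob((V<70).astype(np.uint8),(318,248,372,290)),33))
print("collar",rect("top",blob((S>90).astype(np.uint8),(385,258,418,285)),29))
print("board",rect("top",blob(((V>110)&(S<75)).astype(np.uint8),(160,180,275,292)),20))
print("sheet",rect("top",blob(((H>20)|(S<60)).astype(np.uint8),(305,185,440,305)),3))
E
```

```text
(347, 219) [ 22  29 203]
(347, 226) [ 19  42 133]
(410, 221) [ 22  28 201]
(345, 267) [15 34 60]
(402, 271) [ 25  12 133]
(200, 230) [ 19  33 171]
(218, 235) [ 17  45 148]
(330, 240) [ 21  12 147]
(395, 271) [19 32 89]
(170, 240) [10 28 82]
(248, 255) [ 20  31 172]
long (array([ 616.7, -135.6,  136.1,   27.4]), np.float64(1.561))
short (array([ 614.8, -302. ,   85.5,   26.9]), np.float64(-1.559))
char (array([ 488.9, -128.1,   87.7,   60. ]), np.float64(1.511))
collar (array([ 479.5, -283.9,   42.7,   40.1]), np.float64(-0.781))
board (array([576.1, 220.6, 221.3, 199.4]), np.float64(1.404))
sheet (array([ 551.7, -208.2,  330.7,  270.1]), np.float64(1.477))
```

View pics/c0.png

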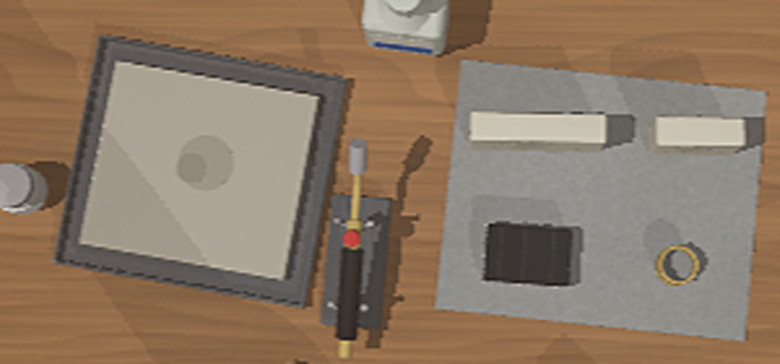

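Sizes and heights match the description (brick 136x27 plus one pixel, charcoal 88x60, board 221x199), and the crop confirms the choices. The first move turns the tool to the charcoal's yaw.

Careful with the scale: shifts go in shares of 62.5 mm and turns go in shares of 360 degrees. That gives: 0.18 rad / 6.2832 = 0.0286.

```bash
cat >> h.py <<'E'
C=np.array([576.1,220.6]); HX=np.array([.9861,-.1662]); HY=np.array([.1662,.9861])
def go(x,y,z,yaw=None):  # displacement in tool axes to a world point; turn about tool z for closing axis at yaw
    s=bot.sense(); w,a,b,c=s["tcp_rot"]; r=R.from_quat([a,b,c,w]); ty=r.apply([0,1,0])
    t=0 if yaw is None else -((yaw-np.arctan2(ty[1],ty[0])+np.pi/2)%np.pi-np.pi/2)
    d=r.inv().apply(np.array([x,y,z])-s["tcp_pos"]); print("tool d",d.round(1),"turn",round(t,3),"tilt",r.apply([0,0,1])[:2].round(4),"q",s["q"].round(2),"tcp",s["tcp_pos"].round(1))
E
```

>>> hand_motion --ticks '{"increments":[[0, 0, 0, 0.0271, 85], [0, 0, 0, 0.0271, 85], [0, 0, 0, 0.0271, 85], [0, 0, 0, 0.0271, 85], [0, 0, 0, 0.0271, 85], [0, 0, 0, 0.0271, 85], [0, 0, 0, 0.0271, 85], [0, 0, 0, 0.0286, 85], [0, 0, 0, 0, 85]]}'

```text
clock: 1.23
tcp_pos: [159.1, 604.1, 230.8]
tcp_rot: [0.0, 0.726, 0.687, -0.0]
ft_force: [-0.1, -0.5, -0.7]
gripper_width: 85.2
finger_force: 0.0
```

```bash
python3 -c "
from h import *
go(480,280,200,-.06);go(489,-128,200,-.06)"
```

```text
tool d [-305.8  338.5   31.2] turn 0.004 tilt [ 0.    -0.001] q [-1.42  0.5   0.12  1.5  -0.06  1.14 -1.35] tcp [159.1 604.1 230.8]
tool d [-712.7  370.1   31.6] turn 0.004 tilt [ 0.    -0.001] q [-1.42  0.5   0.12  1.5  -0.06  1.14 -1.35] tcp [159.1 604.1 230.8]
```

To row units: 44 mm is 0.704, 42 mm is 0.672.

>>> hand_motion --ticks '{"increments":[[-0.608, 0.672, 0, 0, 85], [-0.608, 0.672, 0, 0, 85], [-0.608, 0.672, 0, 0, 85], [-0.608, 0.672, 0, 0, 85], [-0.608, 0.672, 0, 0, 85], [-0.608, 0.672, 0, 0, 85], [-0.608, 0.672, 0, 0, 85], [-0.64, 0.704, 0, 0, 85], [0, 0, 0, 0, 85]]}'

```text
clock: 2.35
tcp_pos: [483.0, 274.1, 231.3]
tcp_rot: [0.002, 0.729, 0.685, -0.0]
ft_force: [-0.4, 0.8, 0.1]
gripper_width: 85.1
finger_force: 0.0
```

>>> hand_motion --ticks '{"increments":[[-0.928, 0.064, 0, 0, 85], [-0.928, 0.064, 0, 0, 85], [-0.928, 0.064, 0, 0, 85], [-0.928, 0.064, 0, 0, 85], [-0.928, 0.064, 0, 0, 85], [-0.928, 0.064, 0, 0, 85], [-0.928, 0.064, 0, 0, 85], [0, 0, 0, 0, 85], [0, 0, 0, 0, 85]]}'

```text
clock: 3.48
tcp_pos: [484.2, -126.3, 231.0]
tcp_rot: [-0.001, 0.726, 0.688, 0.0]
ft_force: [-0.5, -0.7, -0.6]
gripper_width: 85.3
finger_force: 0.0
```

```bash
python3 -c "
from h import *
go(489,-128,80,-.06)"
```

```text
tool d [ -1.6   5.  151. ] turn 0.006 tilt [-0.0006  0.0009] q [-0.03  0.33  0.33  1.83 -0.12  1.01  0.29] tcp [ 484.2 -126.3  231. ]
```

To row units: 51 mm is 0.816, 50 mm is 0.8, 0.006 rad / 6.2832 = 0.001.

>>> hand_motion --ticks '{"increments":[[-0.0256, 0.08, 0.8, 0.001, 85], [0, 0, 0.8, 0, 85], [0, 0, 0.816, 0, 85], [0, 0, 0, 0, 85], [0, 0, 0, 0, 85]]}'

```text
clock: 4.1
tcp_pos: [490.1, -128.4, 81.6]
tcp_rot: [0.0, 0.728, 0.685, 0.001]
ft_force: [1.1, 0.4, 0.3]
gripper_width: 84.9
finger_force: 0.0
```

```bash
python3 - <<'E'
from h import *
go(489,-128,2,-.06)
im=bot.read_camera("side"); cv2.imwrite("pics/s1.png",cv2.resize(im[170:350,220:460,::-1],None,fx=2.5,fy=2.5))
E
```

```text
tool d [ 0.3 -1.2 79.6] turn -0.001 tilt [0.0013 0.0001] q [ 0.03  0.52  0.27  2.01 -0.22  0.64  0.38] tcp [ 490.1 -128.4   81.6]
```

View pics/s1.png

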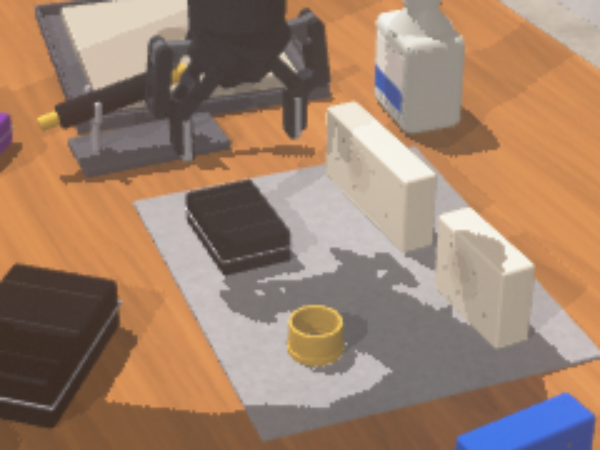

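The open fingers straddle the charcoal (crop 240,220) clear of both bricks, so I'll descend and grip.

To row units: 40 mm is 0.64, 25 mm is 0.4.

>>> hand_motion --ticks '{"increments":[[0, -0.016, 0.64, 0, 85], [0, 0, 0.4, 0, 85], [0, 0, 0.224, 0, 85], [0, 0, 0, 0, 85], [0, 0, 0, 0, 56], [0, 0, 0, 0, 50], [0, 0, 0, 0, 50], [0, 0, 0, 0, 50], [0, 0, 0, 0, 50]]}'

```text
clock: 5.28
tcp_pos: [488.9, -129.4, 2.7]
tcp_rot: [0.001, 0.729, 0.684, 0.001]
ft_force: [-0.4, -0.1, 7.4]
gripper_width: 58.9
finger_force: 64.3
```

```bash
python3 -c "
from h import *
go(489,-128,3,-.06)"
```

```text
tool d [ 1.4  0.1 -0.3] turn -0.003 tilt [ 0.0021 -0.0003] q [ 0.08  0.65  0.2   2.07 -0.28  0.44  0.43] tcp [ 488.9 -129.4    2.7]
```

To row units: -60 mm is -0.96, -50 mm is -0.8, 0.054 rad / 6.2832 = 0.0086.

>>> hand_motion --ticks '{"increments":[[0, 0, -0.32, 0, 50], [0, 0, -0.8, 0, 50], [0, 0, -0.96, 0, 50], [0, 0, -0.96, 0.0086, 50], [0, 0, 0, 0.0086, 50], [0, 0, 0, 0, 50], [0, 0, 0, 0, 50]]}'

```text
clock: 6.15
tcp_pos: [487.6, -128.9, 190.9]
tcp_rot: [-0.0, 0.764, 0.645, -0.0]
ft_force: [0.4, -1.0, -0.0]
gripper_width: 59.0
finger_force: 65.0
```

```bash
python3 -c "
from h import *
go(576.1,220.6,190,-.167)"
```

```text
tool d [359.4  28.2   0.9] turn -0.003 tilt [-0.0012  0.0003] q [-0.05  0.38  0.37  1.88 -0.17  0.92  0.23] tcp [ 487.6 -128.9  190.9]
```

To row units: 52 mm is 0.832, 51 mm is 0.816.

>>> hand_motion --ticks '{"increments":[[0.816, 0.064, 0, 0, 50], [0.816, 0.064, 0, 0, 50], [0.816, 0.064, 0, 0, 50], [0.816, 0.064, 0, 0, 50], [0.816, 0.064, 0, 0, 50], [0.816, 0.064, 0, 0, 50], [0.832, 0.064, 0, 0, 50], [0, 0, 0, 0, 50], [0, 0, 0, 0, 50]]}'

```text
clock: 7.28
tcp_pos: [576.1, 217.9, 190.1]
tcp_rot: [0.0, 0.765, 0.644, -0.001]
ft_force: [0.7, -0.6, -0.4]
gripper_width: 59.3
finger_force: 64.9
```

>>> hand_motion --ticks '{"increments":[[0, 0, 0.8, 0, 50], [0, 0, 0.8, 0, 50], [0, 0, 0.64, 0, 50], [0, 0, 0, 0, 50], [0, 0, 0, 0, 50]]}'

```text
clock: 7.9
tcp_pos: [577.7, 217.8, 52.8]
tcp_rot: [0.001, 0.765, 0.644, 0.001]
ft_force: [0.3, -0.1, -0.4]
gripper_width: 59.3
finger_force: 64.9
```

```bash
python3 -c "
from h import *
go(575.9,219.3,19.7,-.167)"
```

```text
tool d [ 1.2 -2.1 33.1] turn -0.005 tilt [ 0.0017 -0.    ] q [-0.56  0.69  0.26  1.74 -0.25  0.75 -0.34] tcp [577.7 217.8  52.8]
```

To row units: 20 mm is 0.32, 11 mm is 0.176, -0.005 rad / 6.2832 = -0.0008.

>>> hand_motion --ticks '{"increments":[[0.0192, -0.032, 0.32, -0.0008, 50], [0, 0, 0.176, 0, 50], [0, 0, 0, 0, 50], [0, 0, 0, 0, 50]]}'

```text
clock: 8.4
tcp_pos: [575.6, 220.3, 21.3]
tcp_rot: [0.0, 0.763, 0.646, 0.001]
ft_force: [0.0, -0.9, -0.5]
gripper_width: 59.1
finger_force: 64.9
```

```bash
python3 -c "
from h import *
go(575.9,219.3,19.7,-.167)"
```

```text
tool d [-1.   0.5  1.6] turn 0.001 tilt [0.0014 0.0004] q [-0.55  0.73  0.25  1.76 -0.26  0.68 -0.33] tcp [575.6 220.3  21.3]
```

To row units: -60 mm is -0.96, -40 mm is -0.64.

>>> hand_motion --ticks '{"increments":[[-0.016, 0.008, 0.024, 0, 50], [0, 0, 0, 0, 50], [0, 0, 0.008, 0, 50], [0, 0, 0, 0, 50], [0, 0, 0, 0, 85], [0, 0, 0, 0, 85], [0, 0, 0, 0, 85], [0, 0, -0.64, 0, 85], [0, 0, -0.96, 0, 85], [0, 0, -0.96, 0, 85], [0, 0, 0, 0, 85], [0, 0, 0, 0, 85]]}'

```text
clock: 9.9
tcp_pos: [574.7, 219.3, 177.9]
tcp_rot: [-0.0, 0.763, 0.646, -0.0]
ft_force: [0.5, -0.6, -1.2]
gripper_width: 85.1
finger_force: 0.0
```

```bash
python3 -c "
from h import *
go(479.5,-283.9,190,-.167)"
```

```text
tool d [-512.   -10.8  -12.1] turn 0.001 tilt [-0.0005  0.0001] q [-0.6   0.55  0.31  1.61 -0.19  1.01 -0.39] tcp [574.7 219.3 177.9]
```

To row units: -57 mm is -0.912, -56 mm is -0.896.

>>> hand_motion --ticks '{"increments":[[-0.912, -0.016, -0.08, 0, 85], [-0.912, -0.016, -0.08, 0, 85], [-0.912, -0.016, 0, 0, 85], [-0.912, -0.016, 0, 0, 85], [-0.912, -0.016, 0, 0, 85], [-0.912, -0.016, 0, 0, 85], [-0.912, -0.016, 0, 0, 85], [-0.912, -0.016, 0, 0, 85], [-0.896, -0.032, 0, 0, 85], [0, 0, 0, 0, 85], [0, 0, 0, 0, 85]]}'

```text
clock: 11.28
tcp_pos: [480.1, -283.1, 186.6]
tcp_rot: [-0.002, 0.763, 0.646, -0.0]
ft_force: [0.7, 0.2, 0.2]
gripper_width: 85.0
finger_force: 0.0
```

```bash
python3 - <<'E'
from h import *
go(479.5,-283.9,60,-.167)
im=bot.read_camera("top")[:,:,::-1].copy(); cv2.imwrite("pics/t2.png",im)
H,S,V=cv2.split(cv2.cvtColor(im,cv2.COLOR_BGR2HSV))
print("board",rect("top",blob(((V>110)&(S<75)).astype(np.uint8),(160,180,275,292)),20))
print("char",rect("top",blob((V<75).astype(np.uint8),(190,205,248,268)),50))
cv2.imwrite("pics/t2c.png",cv2.resize(im[170:310,140:440],None,fx=2.6,fy=2.6,interpolation=cv2.INTER_CUBIC))
E
```

```text
tool d [-1.000e+00 -1.000e-01  1.266e+02] turn 0.001 tilt [-0.0027  0.002 ] q [ 0.25  0.46  0.37  1.75 -0.2   0.97  0.52] tcp [ 480.1 -283.1  186.6]
board (array([575.9, 220.7, 221.3, 199.8]), np.float64(1.406))
char (array([576.9, 217.4,  91.8,  60.6]), np.float64(1.408))
```

View pics/t2c.png

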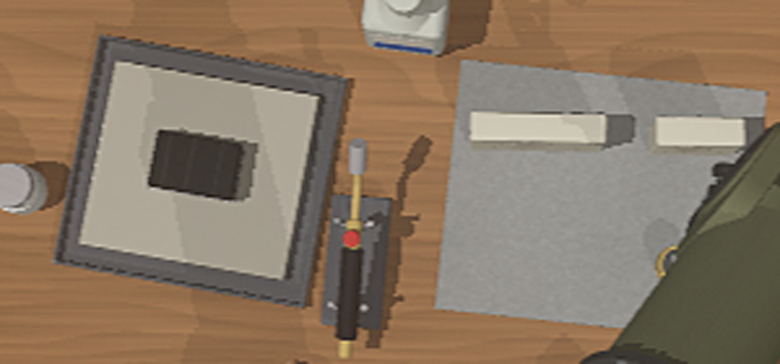

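Charcoal sits centred and square on the board (crop 200,165). Next the collar: descend and grip above the bead.

To row units: 50 mm is 0.8, 27 mm is 0.432.

>>> hand_motion --ticks '{"increments":[[-0.016, 0, 0.8, 0, 85], [0, 0, 0.8, 0, 85], [0, 0, 0.8, 0, 85], [0, 0, 0.432, 0, 85], [0, 0, 0, 0, 85], [0, 0, 0, 0, 85]]}'

```text
clock: 12.08
tcp_pos: [481.4, -284.4, 12.1]
tcp_rot: [0.0, 0.763, 0.647, 0.0]
ft_force: [-0.2, -0.5, 0.2]
gripper_width: 85.0
finger_force: 0.0
```

```bash
python3 -c "
from h import *
go(479.5,-283.9,8.5,-.167)"
```

```text
tool d [ 0.2 -2.   3.6] turn 0.002 tilt [ 0.0009 -0.0003] q [ 0.32  0.69  0.26  1.92 -0.31  0.57  0.63] tcp [ 481.4 -284.4   12.1]
```

To row units: 3 mm is 0.048, -2 mm is -0.032.

>>> hand_motion --ticks '{"increments":[[0, -0.032, 0.048, 0, 60], [0, 0, 0, 0, 50], [0, 0, 0, 0, 36], [0, 0, 0, 0, 36], [0, 0, 0, 0, 36], [0, 0, 0, 0, 36], [0, 0, 0, 0, 36]]}'

```text
clock: 12.95
tcp_pos: [478.8, -284.8, 9.4]
tcp_rot: [0.0, 0.763, 0.646, 0.0]
ft_force: [-2.2, 0.9, 9.9]
gripper_width: 39.6
finger_force: 59.8
```

```bash
python3 -c "
from h import *
go(479.5,-283.9,8.5,-.167)"
```

```text
tool d [1.  0.5 0.9] turn 0.001 tilt [ 0.0012 -0.0002] q [ 0.33  0.69  0.26  1.93 -0.31  0.56  0.63] tcp [ 478.8 -284.8    9.4]
```

>>> hand_motion --ticks '{"increments":[[0, 0, -0.32, 0, 36], [0, 0, -0.8, 0, 36], [0, 0, -0.96, 0, 36], [0, 0, -0.8, 0, 36], [0, 0, 0, 0, 36], [0, 0, 0, 0, 36]]}'

```text
clock: 13.7
tcp_pos: [478.3, -284.3, 188.0]
tcp_rot: [-0.0, 0.763, 0.646, 0.0]
ft_force: [-0.3, 0.2, -0.8]
gripper_width: 39.4
finger_force: 60.9
```

```bash
python3 -c "
from h import *
go(576.5,219.5,190,-.167)"
```

```text
tool d [513.1  13.7  -1.7] turn 0.001 tilt [-0.0001  0.0005] q [ 0.24  0.46  0.38  1.75 -0.2   0.97  0.53] tcp [ 478.3 -284.3  188. ]
```

To row units: 57 mm is 0.912, 56 mm is 0.896.

>>> hand_motion --ticks '{"increments":[[0.912, 0.024, 0, 0, 36], [0.912, 0.024, 0, 0, 36], [0.912, 0.024, 0, 0, 36], [0.912, 0.024, 0, 0, 36], [0.912, 0.024, 0, 0, 36], [0.912, 0.024, 0, 0, 36], [0.912, 0.024, 0, 0, 36], [0.912, 0.024, 0, 0, 36], [0.896, 0.024, 0, 0, 36], [0, 0, 0, 0, 36], [0, 0, 0, 0, 36]]}'

```text
clock: 15.08
tcp_pos: [575.7, 217.3, 186.4]
tcp_rot: [-0.0, 0.763, 0.646, -0.002]
ft_force: [-1.0, -1.2, -0.9]
gripper_width: 39.3
finger_force: 60.9
```

>>> hand_motion --ticks '{"increments":[[0, 0, 0.8, 0, 36], [0, 0, 0.64, 0, 36], [0, 0, 0.32, 0, 36], [0, 0, 0, 0, 36], [0, 0, 0, 0, 36]]}'

```text
clock: 15.7
tcp_pos: [577.2, 216.9, 79.1]
tcp_rot: [0.0, 0.764, 0.645, 0.0]
ft_force: [0.2, 0.3, -0.2]
gripper_width: 39.7
finger_force: 60.9
```

```bash
python3 -c "
from h import *
go(576.4,218.6,56.4,-.167)"
```

```text
tool d [ 1.5 -1.  22.7] turn -0.001 tilt [ 0.001  -0.0001] q [-0.57  0.66  0.29  1.72 -0.24  0.8  -0.34] tcp [577.2 216.9  79.1]
```

To row units: 14 mm is 0.224, 6 mm is 0.096.

>>> hand_motion --ticks '{"increments":[[0.024, -0.016, 0.224, 0, 36], [0, 0, 0.096, 0, 36], [0, 0, 0, 0, 36], [0, 0, 0.024, 0, 36], [0, 0, 0, 0, 36], [0, 0, 0, 0, 36]]}'

```text
clock: 16.45
tcp_pos: [575.9, 219.7, 56.9]
tcp_rot: [0.0, 0.763, 0.646, 0.0]
ft_force: [0.2, 0.5, -1.1]
gripper_width: 39.6
finger_force: 60.9
```

```bash
python3 -c "
from h import *
go(576.4,218.6,56.4,-.167)
im=bot.read_camera('side')[:,:,::-1]; cv2.imwrite('pics/s3.png',cv2.resize(im[120:240,210:370],None,fx=4,fy=4,interpolation=cv2.INTER_CUBIC))"
```

```text
tool d [-1.   0.7  0.5] turn 0.001 tilt [0.0003 0.0001] q [-0.57  0.69  0.28  1.73 -0.25  0.76 -0.33] tcp [575.9 219.7  56.9]
```

View pics/s3.png

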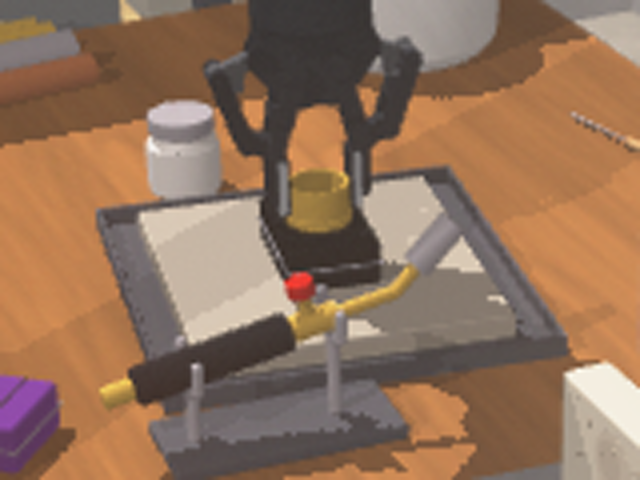

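The collar (crop 318,205) hovers just over the charcoal's middle. I'll ease it down and release.

To row units: -60 mm is -0.96, -40 mm is -0.64.

>>> hand_motion --ticks '{"increments":[[-0.016, 0.008, 0.0112, 0, 36], [0, 0, 0, 0, 36], [0, 0, 0, 0, 36], [0, 0, 0, 0, 50], [0, 0, 0, 0, 70], [0, 0, 0, 0, 85], [0, 0, 0, 0, 85], [0, 0, -0.64, 0, 85], [0, 0, -0.96, 0, 85], [0, 0, -0.48, 0, 85], [0, 0, 0, 0, 85], [0, 0, 0, 0, 85]]}'

```text
clock: 18.0
tcp_pos: [575.5, 218.6, 185.2]
tcp_rot: [-0.0, 0.763, 0.646, -0.001]
ft_force: [-0.0, 0.2, -0.4]
gripper_width: 84.9
finger_force: 0.0
```

```bash
python3 -c "
from h import *
go(616.7,-135.6,190,-.01)"
```

```text
tool d [-342.5   99.1   -4.7] turn -0.156 tilt [-0.0013 -0.0003] q [-0.6   0.55  0.33  1.6  -0.2   1.03 -0.38] tcp [575.5 218.6 185.2]
```

To row units: -57 mm is -0.912, 27 mm is 0.432, -0.156 rad / 6.2832 = -0.0248.

>>> hand_motion --ticks '{"increments":[[-0.912, 0, 0, 0, 85], [-0.912, 0, 0, 0, 85], [-0.912, 0.32, 0, 0, 85], [-0.912, 0.4, 0, 0, 85], [-0.912, 0.432, 0, 0, 85], [-0.912, 0.432, 0, 0, 85], [0, 0, 0, -0.0248, 85], [0, 0, 0, 0, 85], [0, 0, 0, 0, 85]]}'

```text
clock: 19.12
tcp_pos: [616.5, -132.6, 185.1]
tcp_rot: [-0.001, 0.711, 0.703, -0.0]
ft_force: [-0.0, -0.5, 0.4]
gripper_width: 84.6
finger_force: 0.0
```

```bash
python3 - <<'E'
from h import *
go(616.7,-135.6,30,-.01)
im=bot.read_camera("top")[:,:,::-1].copy(); cv2.imwrite("pics/t4.png",im)
H,S,V=cv2.split(cv2.cvtColor(im,cv2.COLOR_BGR2HSV))
print("collar",rect("top",blob((S>90).astype(np.uint8),(195,215,243,258)),76))
cv2.imwrite("pics/t4c.png",cv2.resize(im[170:310,140:440],None,fx=2.6,fy=2.6,interpolation=cv2.INTER_CUBIC))
E
```

```text
tool d [ -3.1   0.5 155.1] turn -0.002 tilt [-0.0017  0.0011] q [-0.    0.57  0.3   1.55 -0.18  1.05  0.33] tcp [ 616.5 -132.6  185.1]
collar (array([576. , 216. ,  43.1,  42.5]), np.float64(0.027))
```

View pics/t4c.png

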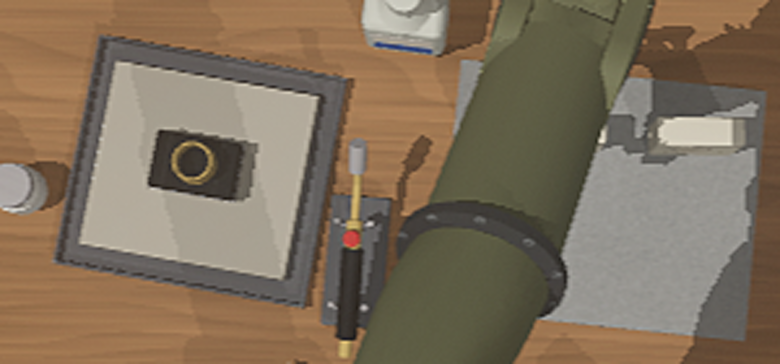

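The collar stands centred on the charcoal (crop 194,162). Now the long brick.

To row units: 50 mm is 0.8, 47 mm is 0.752, -0.002 rad / 6.2832 = -0.0003.

>>> hand_motion --ticks '{"increments":[[-0.048, 0, 0.8, -0.0003, 85], [0, 0, 0.8, 0, 85], [0, 0, 0.752, 0, 85], [0, 0, 0, 0, 85], [0, 0, 0, 0, 40], [0, 0, 0, 0, 25], [0, 0, 0, 0, 25], [0, 0, 0, 0, 25], [0, 0, 0, 0, 25], [0, 0, 0, 0, 25]]}'

```text
clock: 20.42
tcp_pos: [617.5, -137.1, 40.8]
tcp_rot: [0.001, 0.71, 0.704, 0.001]
ft_force: [-1.6, 0.8, 6.6]
gripper_width: 29.0
finger_force: 59.0
```

```bash
python3 -c "
from h import *
go(616.7,-135.6,35,-.01)"
```

```text
tool d [ 1.5 -0.8  5.8] turn 0.002 tilt [ 0.0022 -0.0002] q [ 0.03  0.72  0.24  1.7  -0.24  0.74  0.39] tcp [ 617.5 -137.1   40.8]
```

To row units: -50 mm is -0.8, -20 mm is -0.32, 0.08 rad / 6.2832 = 0.0127.

>>> hand_motion --ticks '{"increments":[[0, 0, -0.32, 0, 25], [0, 0, -0.8, 0, 25], [0, 0, -0.8, 0, 25], [0, 0, -0.8, 0.0127, 25], [0, 0, 0, 0.0123, 25], [0, 0, 0, 0, 25], [0, 0, 0, 0, 25]]}'

```text
clock: 21.3
tcp_pos: [616.2, -136.6, 208.3]
tcp_rot: [-0.001, 0.762, 0.647, -0.001]
ft_force: [0.0, 0.6, -2.6]
gripper_width: 29.0
finger_force: 60.3
```

```bash
python3 -c "
from h import *
go(654.7,205.8,210,-.167)"
```

```text
tool d [344.1 -17.7  -1.6] turn 0.004 tilt [-0.0017  0.0004] q [-0.03  0.55  0.35  1.52 -0.2   1.11  0.2 ] tcp [ 616.2 -136.6  208.3]
```

To row units: 50 mm is 0.8, 49 mm is 0.784, 0.004 rad / 6.2832 = 0.0006.

>>> hand_motion --ticks '{"increments":[[0.784, -0.04, 0, 0, 25], [0.784, -0.04, 0, 0, 25], [0.784, -0.04, 0, 0, 25], [0.784, -0.04, 0, 0, 25], [0.784, -0.04, 0, 0, 25], [0.784, -0.04, 0, 0, 25], [0.8, -0.04, 0, 0.0006, 25], [0, 0, 0, 0, 25], [0, 0, 0, 0, 25]]}'

```text
clock: 22.42
tcp_pos: [655.7, 204.6, 208.0]
tcp_rot: [0.0, 0.764, 0.645, -0.001]
ft_force: [1.0, -0.9, -2.0]
gripper_width: 29.3
finger_force: 60.1
```

>>> hand_motion --ticks '{"increments":[[0, 0, 0.8, 0, 25], [0, 0, 0.8, 0, 25], [0, 0, 0.32, 0, 25], [0, 0, 0, 0, 25], [0, 0, 0, 0, 25]]}'

```text
clock: 23.05
tcp_pos: [657.1, 204.1, 90.4]
tcp_rot: [0.001, 0.765, 0.644, 0.001]
ft_force: [0.2, -0.6, -3.2]
gripper_width: 29.6
finger_force: 60.1
```

```bash
python3 -c "
from h import *
go(654.7,205.8,57.8,-.167)"
```

```text
tool d [ 1.3 -2.7 32.6] turn -0.003 tilt [ 0.0019 -0.0001] q [-0.5   0.74  0.31  1.5  -0.25  0.94 -0.3 ] tcp [657.1 204.1  90.4]
```

To row units: 20 mm is 0.32, 9 mm is 0.144, -0.003 rad / 6.2832 = -0.0005.

>>> hand_motion --ticks '{"increments":[[0.0208, -0.0432, 0.32, -0.0005, 25], [0, 0, 0.144, 0, 25], [0, 0, 0, 0, 25], [0, 0, 0, 0, 25]]}'

```text
clock: 23.55
tcp_pos: [654.4, 206.9, 61.1]
tcp_rot: [0.0, 0.763, 0.646, 0.001]
ft_force: [-0.8, -1.1, -3.1]
gripper_width: 29.5
finger_force: 60.1
```

```bash
python3 -c "
from h import *
go(654.7,205.8,57.8,-.167)"
```

```text
tool d [-1.   0.5  3.3] turn 0.001 tilt [0.0015 0.0002] q [-0.5   0.77  0.29  1.53 -0.26  0.88 -0.29] tcp [654.4 206.9  61.1]
```

To row units: 2.5 mm is 0.04, -1 mm is -0.016.

>>> hand_motion --ticks '{"increments":[[-0.016, 0.008, 0.04, 0, 25], [0, 0, 0, 0, 25], [0, 0, 0.0096, 0, 25], [0, 0, 0, 0, 25]]}'

```text
clock: 24.05
tcp_pos: [654.4, 205.8, 57.9]
tcp_rot: [0.0, 0.763, 0.646, 0.0]
ft_force: [-1.3, -1.5, 5.8]
gripper_width: 29.1
finger_force: 61.0
```

>>> hand_motion --ticks '{"increments":[[0, 0, 0, 0, 50], [0, 0, 0, 0, 50], [0, 0, 0, 0, 50], [0, 0, -0.64, 0, 55], [0, 0, -0.8, 0, 60], [0, 0, -0.64, 0, 85], [0, 0, 0, 0, 85], [0, 0, 0, 0, 85]]}'

```text
clock: 25.05
tcp_pos: [653.6, 206.0, 186.4]
tcp_rot: [-0.0, 0.763, 0.646, -0.0]
ft_force: [-0.4, 0.1, -0.7]
gripper_width: 85.2
finger_force: 0.0
```

```bash
python3 -c "
from h import *
go(614.8,-302,190,.012)"
```

```text
tool d [-507.4   45.6   -3.5] turn -0.178 tilt [-0.0007 -0.    ] q [-0.52  0.65  0.33  1.39 -0.22  1.14 -0.32] tcp [653.6 206.  186.4]
```

To row units: -59 mm is -0.944, -56 mm is -0.896, -0.178 rad / 6.2832 = -0.0283.

>>> hand_motion --ticks '{"increments":[[-0.896, 0, 0, 0, 85], [-0.896, 0.08, 0, 0, 85], [-0.896, 0.08, 0, 0, 85], [-0.896, 0.08, 0, 0, 85], [-0.896, 0.08, 0, 0, 85], [-0.896, 0.08, 0, 0, 85], [-0.896, 0.08, 0, 0, 85], [-0.896, 0.112, 0, 0, 85], [-0.944, 0.1376, 0, 0, 85], [0, 0, 0, -0.0283, 85], [0, 0, 0, 0, 85], [0, 0, 0, 0, 85]]}'

```text
clock: 26.55
tcp_pos: [615.3, -300.2, 186.0]
tcp_rot: [-0.001, 0.704, 0.711, 0.0]
ft_force: [-0.6, 0.0, 0.8]
gripper_width: 85.0
finger_force: 0.0
```

```bash
python3 - <<'E'
from h import *
go(614.8,-302,40,.012)
im=bot.read_camera("top")[:,:,::-1].copy(); cv2.imwrite("pics/t5.png",im)
H,S,V=cv2.split(cv2.cvtColor(im,cv2.COLOR_BGR2HSV))
print("long",rect("top",blob(((V>190)&(S<60)).astype(np.uint8),(170,180,275,240)),90))
print("target",C+80*HX)
cv2.imwrite("pics/t5c.png",cv2.resize(im[170:310,140:440],None,fx=2.6,fy=2.6,interpolation=cv2.INTER_CUBIC))
E
```

```text
tool d [ -2.1  -0.4 146. ] turn -0.002 tilt [-0.0011  0.0016] q [ 0.27  0.65  0.28  1.39 -0.19  1.13  0.58] tcp [ 615.3 -300.2  186. ]
long (array([655. , 208.1, 136.3,  27.7]), np.float64(1.404))
target [654.988 207.304]
```

View pics/t5c.png

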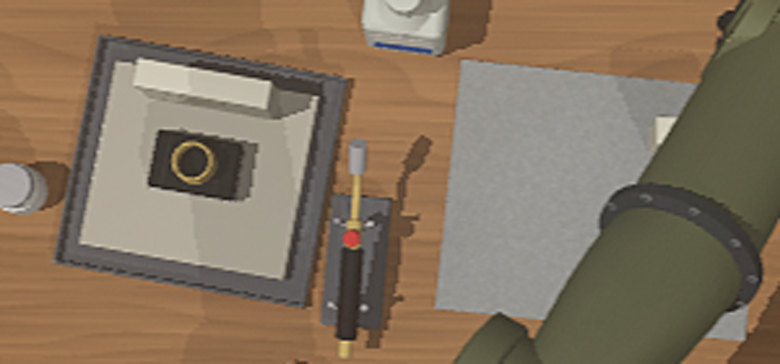

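The long brick stands at its target within 1 mm (crop 203,85). Now the short brick.

To row units: 50 mm is 0.8, 47 mm is 0.752.

>>> hand_motion --ticks '{"increments":[[-0.032, 0, 0.8, 0, 85], [0, 0, 0.8, 0, 85], [0, 0, 0.752, 0, 85], [0, 0, 0, 0, 85], [0, 0, 0, 0, 40], [0, 0, 0, 0, 25], [0, 0, 0, 0, 25], [0, 0, 0, 0, 25], [0, 0, 0, 0, 25], [0, 0, 0, 0, 25]]}'

```text
clock: 27.85
tcp_pos: [615.9, -304.1, 41.9]
tcp_rot: [0.001, 0.703, 0.711, 0.001]
ft_force: [-1.9, 0.8, 6.6]
gripper_width: 29.6
finger_force: 59.3
```

```bash
python3 -c "
from h import *
go(614.8,-302,40,.012)"
```

```text
tool d [ 2.1 -1.1  1.9] turn -0.0 tilt [ 0.0023 -0.0009] q [ 0.29  0.79  0.24  1.54 -0.23  0.84  0.63] tcp [ 615.9 -304.1   41.9]
```

>>> hand_motion --ticks '{"increments":[[0, 0, -0.32, 0, 25], [0, 0, -0.8, 0, 25], [0, 0, -0.8, 0, 25], [0, 0, -0.8, 0, 25], [0, 0, 0, 0, 25], [0, 0, 0, 0, 25]]}'

```text
clock: 28.6
tcp_pos: [614.8, -303.4, 210.4]
tcp_rot: [-0.0, 0.703, 0.711, 0.0]
ft_force: [-0.7, -0.2, -1.6]
gripper_width: 29.1
finger_force: 59.9
```

```bash
python3 -c "
from h import *
go(591.1,309.3,210,1.404)"
```

```text
tool d [ 6.129e+02 -1.650e+01  5.000e-01] turn -1.392 tilt [0.0001 0.0002] q [ 0.27  0.63  0.29  1.35 -0.18  1.18  0.58] tcp [ 614.8 -303.4  210.4]
```

To row units: 56 mm is 0.896, 55 mm is 0.88.

>>> hand_motion --ticks '{"increments":[[0.88, 0, 0, 0, 25], [0.896, 0, 0, 0, 25], [0.896, 0, 0, 0, 25], [0.896, 0, 0, 0, 25], [0.896, 0, 0, 0, 25], [0.896, -0.032, 0, 0, 25], [0.896, -0.048, 0, 0, 25], [0.896, -0.048, 0, 0, 25], [0.896, -0.048, 0, 0, 25], [0.896, -0.048, 0, 0, 25], [0.864, 0, 0, 0, 25], [0, 0, 0, 0, 25]]}'

```text
clock: 30.1
tcp_pos: [590.7, 315.9, 207.3]
tcp_rot: [-0.002, 0.7, 0.714, -0.001]
ft_force: [-0.6, -0.6, -1.4]
gripper_width: 29.2
finger_force: 59.8
```

>>> hand_motion --ticks '{"increments":[[0, 0, 0, -0.0277, 25], [0, 0, 0, -0.0277, 25], [0, 0, 0, -0.0277, 25], [0, 0, 0, -0.0277, 25], [0, 0, 0, -0.0277, 25], [0, 0, 0, -0.0277, 25], [0, 0, 0, -0.0277, 25], [0, 0, 0, -0.0277, 25], [0, 0, 0, 0, 25], [0, 0, 0, 0, 25]]}'

```text
clock: 31.35
tcp_pos: [593.7, 308.3, 209.3]
tcp_rot: [-0.001, 0.085, 0.996, -0.001]
ft_force: [0.9, 0.0, -1.8]
gripper_width: 29.1
finger_force: 59.9
```

```bash
python3 -c "
from h import *
go(593.2,309,58.9,1.404)"
```

```text
tool d [  0.4   0.7 150.4] turn -0.004 tilt [-0.0012 -0.001 ] q [-0.46  0.59 -0.1   1.4   0.06  1.15  0.83] tcp [593.7 308.3 209.3]
```

To row units: 50 mm is 0.8, 28 mm is 0.448, -0.004 rad / 6.2832 = -0.0006.

>>> hand_motion --ticks '{"increments":[[0, 0.008, 0.8, -0.0006, 25], [0, 0, 0.8, 0, 25], [0, 0, 0.448, 0, 25], [0, 0, 0, 0, 25], [0, 0, 0, 0, 25]]}'

```text
clock: 31.98
tcp_pos: [594.7, 310.0, 83.3]
tcp_rot: [0.001, 0.082, 0.997, 0.0]
ft_force: [0.6, 0.1, -0.9]
gripper_width: 29.2
finger_force: 59.8
```

```bash
python3 -c "
from h import *
go(593.2,309,58.9,1.404)"
```

```text
tool d [ 1.4 -1.3 24.4] turn 0.003 tilt [0.0016 0.0007] q [-0.46  0.7  -0.1   1.55  0.08  0.89  0.82] tcp [594.7 310.   83.3]
```

To row units: 14 mm is 0.224, 7 mm is 0.112, 0.003 rad / 6.2832 = 0.0005.

>>> hand_motion --ticks '{"increments":[[0.016, -0.0208, 0.224, 0.0005, 25], [0, 0, 0.112, 0, 25], [0, 0, 0, 0, 25], [0, 0, 0, 0, 25]]}'

```text
clock: 32.48
tcp_pos: [592.9, 308.6, 61.2]
tcp_rot: [0.0, 0.083, 0.997, 0.0]
ft_force: [0.2, -0.1, -1.9]
gripper_width: 29.4
finger_force: 59.9
```

```bash
python3 -c "
from h import *
go(593.2,309,58.9,1.404)"
```

```text
tool d [-0.2  0.5  2.3] turn 0.001 tilt [0.0002 0.0001] q [-0.46  0.73 -0.1   1.58  0.08  0.84  0.82] tcp [592.9 308.6  61.2]
```

To row units: -55 mm is -0.88, -40 mm is -0.64.

>>> hand_motion --ticks '{"increments":[[0, 0.008, 0.032, 0, 25], [0, 0, 0, 0, 25], [0, 0, 0.008, 0, 25], [0, 0, 0, 0, 25], [0, 0, 0, 0, 45], [0, 0, 0, 0, 45], [0, 0, 0, 0, 45], [0, 0, -0.64, 0, 45], [0, 0, -0.88, 0, 50], [0, 0, -0.88, 0, 60], [0, 0, -0.32, 0, 60], [0, 0, 0, 0, 60]]}'

```text
clock: 33.98
tcp_pos: [593.6, 309.5, 230.4]
tcp_rot: [0.002, 0.083, 0.997, 0.001]
ft_force: [0.2, -0.3, -0.0]
gripper_width: 59.9
finger_force: 0.0
```

>>> hand_motion --ticks '{"increments":[[0, -0.96, 0, 0, 60], [0, -0.96, 0, 0, 60], [0, -0.96, 0, 0, 60], [0, -0.96, 0, 0, 60], [0, -0.96, 0, 0, 60], [0, -0.96, 0, 0, 60], [0, 0, 0, 0, 60], [0, 0, 0, 0, 60]]}'

```text
clock: 34.98
tcp_pos: [532.8, -45.7, 227.2]
tcp_rot: [-0.001, 0.083, 0.997, 0.0]
ft_force: [-0.3, 0.2, -0.6]
gripper_width: 59.9
finger_force: 0.0
```

```bash
python3 - <<'E'
from h import *
im=bot.read_camera("top")[:,:,::-1].copy(); cv2.imwrite("pics/t6.png",im)
H,S,V=cv2.split(cv2.cvtColor(im,cv2.COLOR_BGR2HSV)); m=((V>190)&(S<60)).astype(np.uint8)
print("long",rect("top",blob(m,(187,180,275,222)),90),C+80*HX)
print("short",rect("top",blob(m,(163,206,195,275)),90),C+90*HY)
print("collar",rect("top",blob((S>90).astype(np.uint8),(195,215,243,258)),76))
cv2.imwrite("pics/t6c.png",cv2.resize(im[170:310,120:330],None,fx=3.8,fy=3.8,interpolation=cv2.INTER_CUBIC))
im=bot.read_camera('side')[:,:,::-1]; cv2.imwrite('pics/s6.png',cv2.resize(im[120:240,210:410],None,fx=4,fy=4,interpolation=cv2.INTER_CUBIC))
E
```

```text
long (array([654.8, 206.9, 135.8,  27.7]), np.float64(1.405)) [654.988 207.304]
short (array([592. , 308.2,  87.3,  26.4]), np.float64(-0.178)) [591.058 309.349]
collar (array([576. , 216. ,  43.1,  42.5]), np.float64(0.027))
```

View pics/t6c.png

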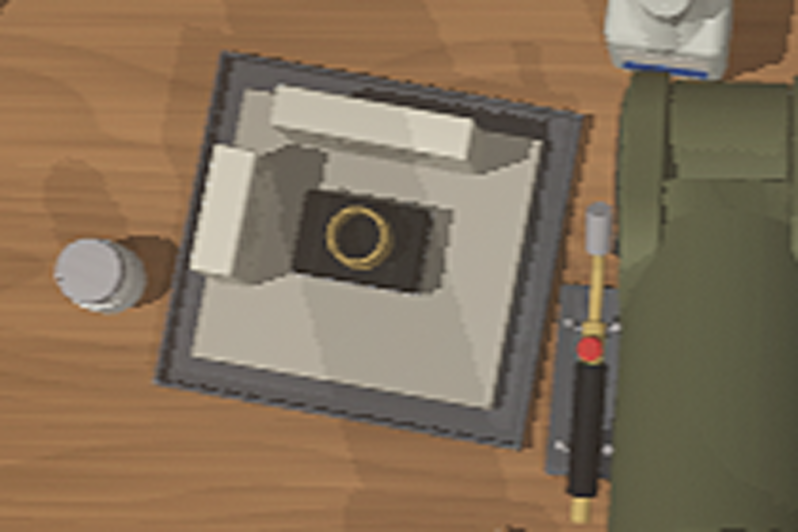

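View pics/s6.png

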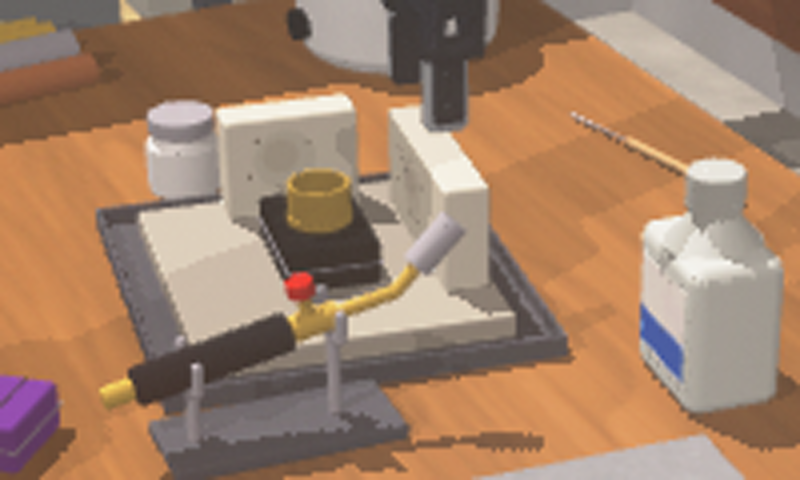

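Both views show it as asked: long brick along the back (crop 375,120), short brick along the left edge (222,210), collar centred on the charcoal (358,238), jar and bottle untouched. All are within about 1.5 mm, so I'm handing in.

```bash
python3 -c "
from workcell import bot
print(bot.job_done())"
```

```text
the job is handed in; nothing more can be done
None
```

The hearth is set up as asked and handed in at about 35 s: both bricks within about 1.5 mm of target, charcoal and collar centred to about 2 mm, and the flux jar and bottle left alone; no verdict was returned.

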